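# Find the heavy side of a rotor on the balancing stand

## Robot

A 6-joint arm with a two-finger parallel gripper is mounted at the origin on a cart in front of the work surface, level with it; the furniture and walls round the work are solid. World frame = base frame: x ahead of the robot, y to its left, z up, the work surface at z = 0. Lengths are in m, angles in degrees, forces in N, time in s.
With the tool pointing down it reaches from about 0.4 to 0.925 m from the base axis. Payload 12.5 kg.
Tool frame: the origin (TCP) lies at the very end of the fingers, on their centre line; the grasp point (between the pads) lies 19 mm behind it; z points along the fingers, y is the direction in which the jaws open and shut (so a half turn about z gives the same grasp; the last joint's range is limited). The gripper opens to 95 mm and grips with 3 to 60 N. Pads are 20 mm wide; open, the fingers measure 119 mm over their backs; the gripper's body (75 mm by 180 mm) begins 59 mm behind the grasp point.
Start: joints at [-78.129, 28.126, 89.318, -0, 62.55, -6.05], TCP at [0.192, -0.595, 0.215] pointing down, gripper open.
Joint ranges: [-177.58, 177.58], [-47.91, 125.51], [2.72, 160], [-65.01, 245.01], [3.68, 167.84], [-153.87, 153.87]. Speed limits (degrees/s): [127.2, 127.2, 159.86, 180, 180, 180].

## Interface

Orientations are given as [roll, pitch, yaw] about the fixed x, y, z axes, in that order (R = Rz(yaw) Ry(pitch) Rx(roll)).
In Python, from plant import bot gives the robot as it stands. Calls block until the motion is done:
- bot.move_pose(position, orientation): joint-space move of the TCP to a pose.
- bot.servo_line(position, rot=None, rate=0.15): straight line of the TCP; rot=None keeps the orientation; rate is the mean speed in m/s.
- bot.set_joints(angles): joint-space move.
- bot.open() and bot.clamp(force=None): open the fingers fully, or close them until they stop; force is the grip in N (None keeps the last).
- bot.dwell(seconds).
- bot.ik(position, orientation): joint angles nearest the present ones, or None.
- bot.camera(name): name is "scene" or "top" or "wrist"; returns a dict with "color" (400x640x3 uint8, red, green, blue), "mtx" (3x3 intrinsics, pixels), "T" (4x4, takes a point from camera to world coordinates). Camera axes: x right, y down, z forward; pixel columns grow to the right and rows downward; lengths in m; the calibration is good to about 2 mm. A picture is of the moment at which its call begins. There is no depth.
A pose or a line that the arm cannot do raises bot.PlanningError and nothing moves.
- bot.job_done(): hands the job in, once; it reports no verdict.
Readings, each from a call of its own:
- bot.read_time_s(): time.
- bot.read_joints(): joint angles.
- bot.read_joint_velocities(): joint speeds.
- bot.read_joint_torque(): joint torques, N m.
- bot.read_tcp_pos(): TCP position.
- bot.read_ee_rot(): TCP orientation.
- bot.read_force(): force on the tool from outside, world axes, zero at the start.
- bot.read_torque(): the same for the moment, N m.
- bot.read_finger_gap(): finger opening in m.
Only numpy, scipy, OpenCV 4.12 (cv2) and the standard library are available. Lean on these libraries where they do the work, as an engineer would, in place of code of your own. Each camera call takes 0.05 s, during which the arm holds its last target.

## Task

The closed metal drum on the balancing stand has a heavy side that cannot be seen. Take it by its black crank handle and turn it, to the opposite side of the handle's circle and on round (or back) to where it began, feeling where it is heavy; then finish with the heavy side straight down. End holding: still grip the handle, keeping it quite still, when you finish, and leave the other things on the bench where they are.

Things in the scene. Friction and masses are not known exactly. Their poses are not given: they have to be found in the camera images.
- stand: Grey balancing stand fixed to the bench: base plate 125x100 mm, bearing post (top 141 mm) behind the drum. Place and yaw differ each time. Origin: on the bench, straight below the drum's middle; axes as for the hub. Of the drum's contents only a sealed ballast is off-centre; its direction is unrelated to the crank or to any mark and differs each time.
- hub (a point): Middle of the closed aluminium drum (74 mm across, 40 mm long) on its level axle, 115 mm above the bench. Its axes do not turn with the drum: x along the axle, from the crank side (facing the robot) towards the bearing post, z up, y to the left looking along x.
- handle (a point): Middle of the crank's black sleeve: round, 14 mm across, 52 mm long, parallel to the axle and 30 mm off it, on the robot's side of the drum: x = -64 mm in the hub's axes, 44 mm before the drum's face (sleeve begins 18 mm from it). It spins freely on its pin, so a gripper pointing down can hold it through whole turns. Lowest point of its circle: 85 mm above the bench.
- drum (a joint): Crank angle, rad, no stops: 0 with handle on top, growing clockwise seen from the robot; handle at y = -30 sin q, z = 30 cos q mm from the hub. Bearing friction 0.13 N m (4.3 N at the handle) keeps the drum where it is left. The ballast's torque, 0.08 to 0.12 N m (2.6 to 4 N), varies as a sine: handle hardest to push as the heavy side rises level with the axle, easiest as it falls.
- forceps_l: steel forceps lying on the bench, 13x132x9 mm; a bystander. Origin at the centre of its underside.
- eraser_l: small eraser lying on the bench, 19x42x12 mm; a bystander. Origin at the centre of its underside.
- vial_l: small capped sample vial standing on the bench, 24 mm across, 50 mm tall; a bystander. Origin at the centre of its underside.
- pen_l: slim ballpoint pen lying on the bench, 11x145x9 mm; a bystander. Origin at the centre of its underside.
- tally_counter: white hand tally counter standing on the bench, 29x42x45 mm; a bystander. Origin at the centre of its underside.

How it is judged:
By the outcome, as a careful person would: the job done as asked, in the order asked, and still so for the second after the job is handed in, while the arm keeps its last pose, push and grip.
It also fails if it takes over 54 s, if anything falls off the work surface, if the arm or the gripper's body presses on something with over 40 N, if the wrist force passes 120 N, or if a joint passes its speed limit or range.

## Working session

There is one attempt and no reset: what is moved stays moved. The work goes in short steps, each a Python script; the robot and the scene stay as the last script left them, time stands still between calls to the robot, and variables do not carry over. Pictures are saved under pics/ and viewed, and the job is handed in when it is done.

```bash
ls; mkdir -p pics; python3 - <<'E'
from plant import bot
import cv2
for n in ["scene","top","wrist"]:
    c=bot.camera(n); cv2.imwrite(f"pics/a_{n}.png",c["color"][:,:,::-1]); print(n,c["mtx"].round(1).tolist(),c["T"].round(3).tolist())
print(bot.read_time_s(),bot.read_ee_rot(),bot.read_force(),bot.read_finger_gap())
E
```

```text
pics
scene [[486.3, 0.0, 325.8], [0.0, 486.3, 191.3], [0.0, 0.0, 1.0]] [[-0.91, -0.256, 0.327, 0.039], [-0.415, 0.571, -0.709, 0.892], [-0.006, -0.78, -0.625, 0.929], [0.0, 0.0, 0.0, 1.0]]
top [[503.8, 0.0, 332.6], [0.0, 503.8, 194.7], [0.0, 0.0, 1.0]] [[-0.115, -0.968, 0.222, 0.21], [-0.993, 0.112, -0.022, -0.022], [-0.004, -0.223, -0.975, 1.404], [0.0, 0.0, 0.0, 1.0]]
wrist [[316.5, 0.0, 319.2], [0.0, 316.5, 199.2], [0.0, 0.0, 1.0]] [[0.309, -0.915, -0.259, 0.266], [-0.951, -0.297, -0.083, -0.572], [-0.001, 0.272, -0.962, 0.384], [0.0, 0.0, 0.0, 1.0]]
0.15 [-1.79951846e+02 -5.36849940e-03  1.79201580e+01] [-0.22285321 -0.43635314  0.6807273 ] 0.09486736252465074
```

View pics/a_scene.png

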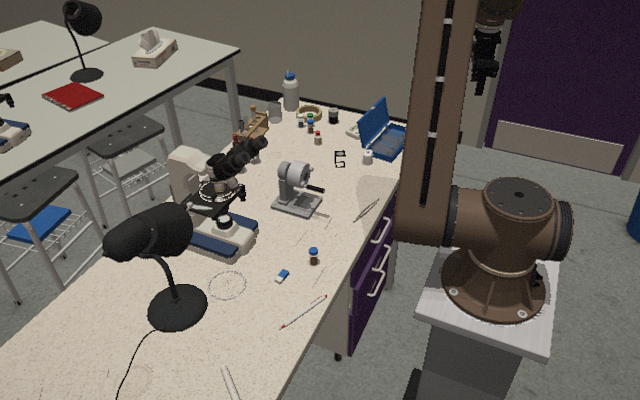

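View pics/a_top.png

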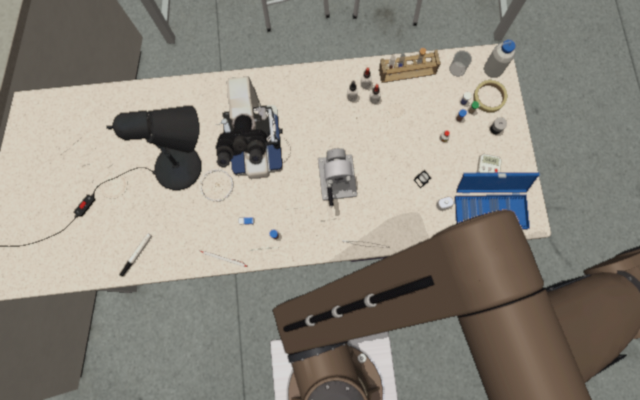

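The stand is at about (338,178) in the top view and its black handle at about (331,196). In the scene view the handle is at (315,189). I'll enlarge both.

```bash
python3 - <<'E'
import cv2,numpy as np
t=cv2.imread("pics/a_top.png")[135:225,290:390]; s=cv2.imread("pics/a_scene.png")[145:230,260:340]
t=cv2.resize(t,None,fx=6,fy=6,interpolation=cv2.INTER_CUBIC);s=cv2.resize(s,None,fx=7,fy=7,interpolation=cv2.INTER_CUBIC)
cv2.imwrite("pics/b_top.png",t);cv2.imwrite("pics/b_scene.png",s)
E
```

```text
(no output)
```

View pics/b_top.png

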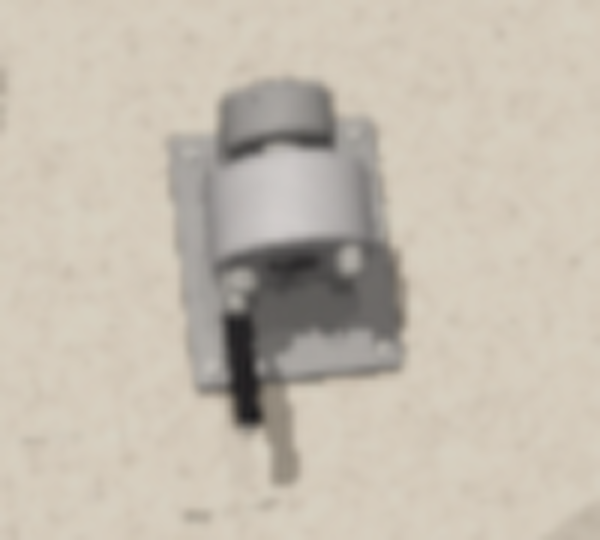

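View pics/b_scene.png

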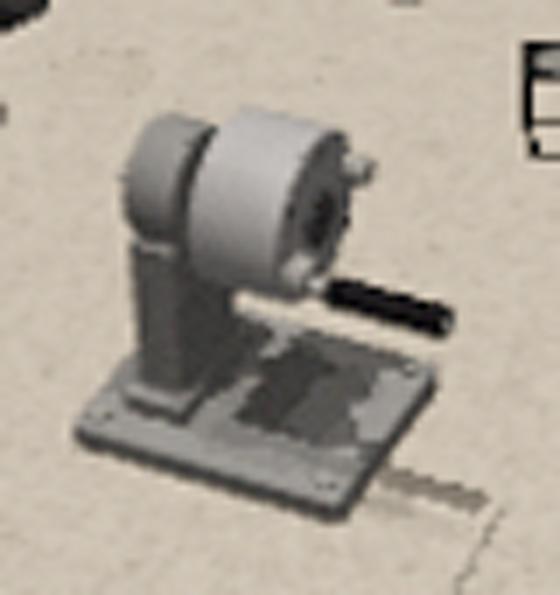

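```bash
cat > geo.py <<'E'
import numpy as np
def proj(c,p):
    K,T=np.array(c["mtx"]),np.array(c["T"]); p=np.atleast_2d(p)
    q=(p-T[:3,3])@T[:3,:3]; u=q@K.T; return u[:,:2]/u[:,2:]
def hubT(X,Y,yaw):
    c,s=np.cos(yaw),np.sin(yaw); return np.array([[c,-s,0],[s,c,0],[0,0,1]]),np.array([X,Y,.115])
E
python3 - <<'E'
from plant import bot
import numpy as np
from scipy.optimize import least_squares
from geo import *
ct=bot.camera("top"); cs=bot.camera("scene")
T=lambda u:(np.array(u)+.5)/6-.5+[290,135]; S=lambda u:(np.array(u)+.5)/7-.5+[260,145]
topo=np.array([T(x) for x in [(238,312),(248,422),(170,135),(375,117),(403,365),(198,390)]])
sco=np.array([S(x) for x in [(335,291),(448,321)]])
scp=np.array([S(x) for x in [(435,370),(338,518),(77,432)]])
def pts(p):
    X,Y,yaw,q,dx,h=p; R,o=hubT(X,Y,yaw)
    f=lambda a:o+np.array(a)@R.T
    y,z=-.03*np.sin(q),.03*np.cos(q)
    hd=f([[-.038,y,z],[-.090,y,z]])
    zz=h-.115
    C=f([[dx+.0625,.05,zz],[dx+.0625,-.05,zz],[dx-.0625,-.05,zz],[dx-.0625,.05,zz]])
    return hd,C
def res(p):
    hd,C=pts(p)
    # scene corners: nearest assignment: near-right, near-left, far-left
    return np.r_[(proj(ct,np.r_[hd,C])-topo).ravel(),(proj(cs,hd)-sco).ravel(),(proj(cs,C[[2,3,0]])-scp).ravel()]
for q0 in(-2.5,-1,1,2.5):
    r=least_squares(res,[.65,0,0,q0,0,.01],x_scale=[.1,.1,.3,1,.01,.01],loss="soft_l1"); print(r.cost,r.x.round(4),np.degrees(r.x[2:4]).round(1))
    
    if r.cost<20: print(res(r.x).reshape(-1,2).round(1).tolist(), pts(r.x)[0].round(4).tolist())
E
```

```text
1.884402497879463 [ 0.5669 -0.0733 -0.0089 -1.9877  0.0131  0.0051] [  -0.5 -113.9]
[[0.0, -0.2], [0.4, 0.5], [-0.2, 0.3], [-0.0, -0.2], [0.3, 0.2], [-0.5, -0.3], [-0.7, -0.5], [0.2, 0.2], [1.1, 0.5], [-0.1, -0.4], [-0.9, 0.0]] [[0.5291, -0.0456, 0.1029], [0.4771, -0.0451, 0.1029]]
1.8844024978739786 [ 0.5669 -0.0733 -0.0089 -1.9877  0.0131  0.0051] [  -0.5 -113.9]
[[0.0, -0.2], [0.4, 0.5], [-0.2, 0.3], [-0.0, -0.2], [0.3, 0.2], [-0.5, -0.3], [-0.7, -0.5], [0.2, 0.2], [1.1, 0.5], [-0.1, -0.4], [-0.9, 0.0]] [[0.5291, -0.0456, 0.1029], [0.4771, -0.0451, 0.1029]]
1.8844024978781753 [ 0.5669 -0.0733 -0.0089  4.2955  0.0131  0.0051] [ -0.5 246.1]
[[0.0, -0.2], [0.4, 0.5], [-0.2, 0.3], [-0.0, -0.2], [0.3, 0.2], [-0.5, -0.3], [-0.7, -0.5], [0.2, 0.2], [1.1, 0.5], [-0.1, -0.4], [-0.9, 0.0]] [[0.5291, -0.0456, 0.1029], [0.4771, -0.0451, 0.1029]]
1.8844024978736515 [ 0.5669 -0.0733 -0.0089  4.2955  0.0131  0.0051] [ -0.5 246.1]
[[0.0, -0.2], [0.4, 0.5], [-0.2, 0.3], [-0.0, -0.2], [0.3, 0.2], [-0.5, -0.3], [-0.7, -0.5], [0.2, 0.2], [1.1, 0.5], [-0.1, -0.4], [-0.9, 0.0]] [[0.5291, -0.0456, 0.1029], [0.4771, -0.0451, 0.1029]]
```

View pics/a_wrist.png

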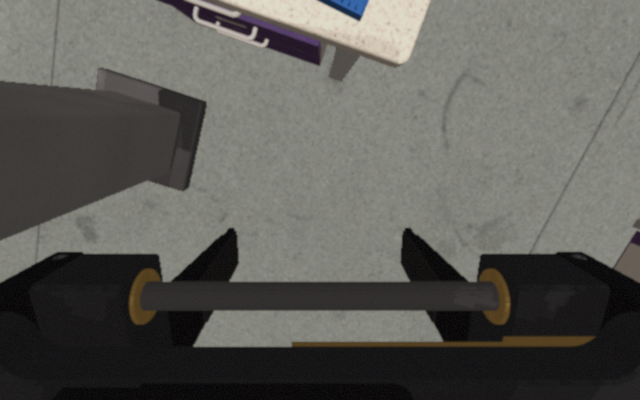

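Hub is at about (0.567, −0.073, 0.115), yaw −0.5°, crank −114°, with residuals under about 1 px. I'll hover above the handle with yaw 180, which puts the wrist camera on the robot side, and check.

```bash
cat >> geo.py <<'E'
X,Y,YAW=.5669,-.0733,-.0089
GX=-.069
ROT=[180,0,180+np.degrees(YAW)]
def hpos(q,r=.03,dz=0):   # TCP for crank angle q
    R,o=hubT(X,Y,YAW); p=o+R@np.array([GX,-r*np.sin(q),r*np.cos(q)]); p[2]+=dz-.019; return p
E
python3 - <<'E'
from plant import bot
from geo import *
import cv2
p=hpos(np.radians(-113.9)); print(p)
for z in(.35,.2,.084): print(bot.ik([p[0],p[1],z],ROT))
bot.servo_line([.192,-.595,.33],rate=.25)
bot.move_pose([p[0],p[1],.33],ROT)
bot.servo_line([p[0],p[1],.19],rate=.2)
print(bot.read_time_s(),bot.read_tcp_pos(),bot.read_ee_rot(),bot.read_force())
c=bot.camera("wrist");cv2.imwrite("pics/c_wrist.png",c["color"][:,:,::-1])
R,o=hubT(X,Y,YAW);print(proj(c,[o+R@np.array([x,.0274,-.0122]) for x in(-.038,-.09)]))
c=bot.camera("scene");cv2.imwrite("pics/c_scene.png",cv2.resize(c["color"][100:260,240:440,::-1],None,fx=4,fy=3.7))
E
```

```text
[ 0.49814684 -0.04525938  0.08384575]
[ -12.76197759   10.92009383   94.52642147    0.           74.5534847
 -102.25204516]
[ -12.76197759   19.04296321  107.53275566    0.           53.42428113
 -102.25204516]
[ -12.76197759   28.89742572  114.20819329    0.           36.894381
 -102.25204516]
3.9583 [ 0.49860777 -0.04553555  0.19072701] [-1.79986599e+02  6.00529646e-02  1.79466675e+02] [ 0.26263321  0.32916612 -0.21528863]
[[320.17093222 235.63665252]
 [320.27256442 177.38063459]]
```

View pics/c_wrist.png

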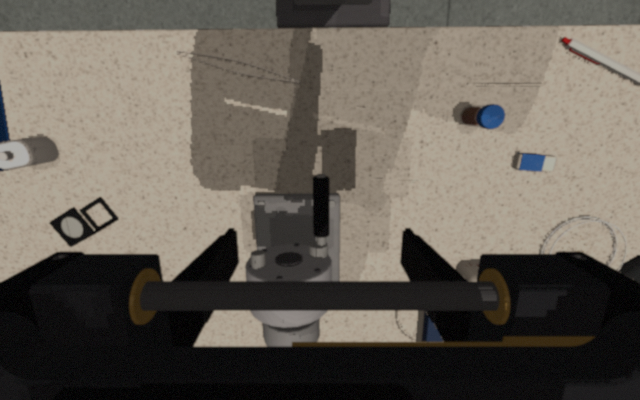

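View pics/c_scene.png

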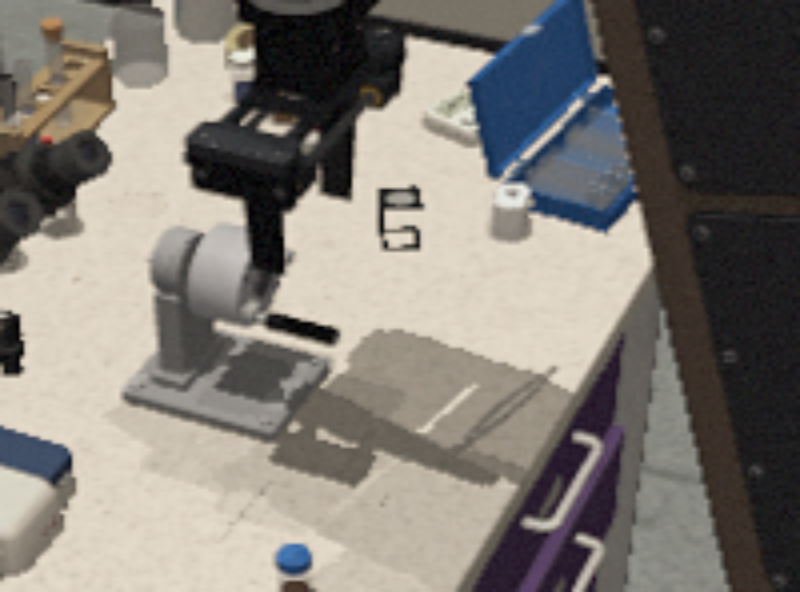

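The sleeve shows at (321,177)–(321,236) in the wrist view, within 1 px of the prediction. I'll descend and grip.

```bash
python3 - <<'E'
from plant import bot
from geo import *
q=np.radians(-113.9)
bot.servo_line(hpos(q),rate=.15)
print("f0",bot.read_force().round(2))
bot.clamp(20)
print(bot.read_time_s(),bot.read_finger_gap(),bot.read_force().round(2),bot.read_tcp_pos().round(4))
for d in (3,6,10):
    bot.servo_line(hpos(q+np.radians(d)),rate=.02)
    print(d,bot.read_time_s(),bot.read_force().round(2),(bot.read_tcp_pos()-hpos(q+np.radians(d))).round(4))
E
```

```text
f0 [0.27 0.21 1.35]
6.1667 0.013552828746843822 [ 0.24  5.75 -0.21] [ 0.498  -0.0447  0.0838]
3 6.4167 [ 0.28  6.1  -2.82] [-0.0001  0.0005 -0.0001]
6 6.6667 [ 1.47  5.09 -1.16] [-0.0001  0.0004 -0.    ]
10 6.925 [ 0.08  5.65 -0.68] [-0.0001  0.0004  0.0001]
```

```bash
cat > turn.py <<'E'
from plant import bot
from geo import *
import json
def turn(q0,q1,step=12,rate=.025):
    n=int(np.ceil(abs(q1-q0)/step)); out=[]
    for a in np.linspace(q0,q1,n+1)[1:]:
        bot.servo_line(hpos(np.radians(a)),rate=rate)
        F=np.array([bot.read_force() for _ in range(6)]); p=bot.read_tcp_pos()
        out.append([a,*F.mean(0),*p])
        if np.linalg.norm(F.mean(0))>30: print("FORCE"); break
    return np.array(out)
E
python3 - <<'E'
from turn import *
t=bot.read_time_s()
d=turn(-103.9,-103.9+180)
np.save("d1.npy",d)
print(t,bot.read_time_s(),bot.read_finger_gap())
for r in d:
    a=np.radians(r[0]); F=r[1:4]
    print(round(r[0],1),F.round(2),"tan",round(-(F[1]*-np.cos(a)+F[2]*-np.sin(a)),2),"rad",round(-F[1]*np.sin(a)+F[2]*np.cos(a),2),((r[4:]-hpos(a))*1e3).round(2))
E
```

```text
6.925 12.925 0.01340073465659192
-91.9 [-0.33  5.46  1.52] tan -1.7 rad 5.4 [-0.09  0.22  0.15]
-79.9 [-1.06  4.16  3.25] tan -2.47 rad 4.67 [-0.07  0.04  0.11]
-67.9 [-2.16  3.3   3.82] tan -2.3 rad 4.49 [-0.06 -0.14  0.06]
-55.9 [-1.28 -0.32  2.45] tan -2.21 rad 1.11 [ 0.01 -0.31  0.1 ]
-43.9 [-0.76 -3.65  0.51] tan -2.98 rad -2.17 [ 0.07 -0.44  0.13]
-31.9 [ 1.25 -5.45 -3.56] tan -2.75 rad -5.9 [ 0.08 -0.42  0.03]
-19.9 [ 2.45 -5.2  -6.97] tan -2.52 rad -8.32 [ 0.15 -0.37 -0.03]
-7.9 [  3.75  -2.68 -11.34] tan -1.09 rad -11.6 [ 0.16 -0.34 -0.1 ]
4.1 [  5.46  -1.03 -12.23] tan -1.91 rad -12.12 [ 0.19 -0.07 -0.22]
16.1 [  5.74   1.73 -13.59] tan -2.11 rad -13.54 [ 0.26  0.21 -0.23]
28.1 [  6.6    4.69 -11.83] tan -1.44 rad -12.65 [ 0.28  0.47 -0.16]
40.1 [ 6.85  4.84 -9.66] tan -2.51 rad -10.51 [ 0.34  0.63 -0.01]
52.1 [ 5.96  6.39 -7.69] tan -2.14 rad -9.76 [0.39 0.72 0.16]
64.1 [ 4.79  6.56 -4.36] tan -1.06 rad -7.8 [0.4  0.7  0.34]
76.1 [ 4.57  5.68 -2.66] tan -1.22 rad -6.15 [0.42 0.58 0.5 ]
```

```bash
python3 - <<'E'
from turn import *
def tan(F,a): a=np.radians(a); return -(F[1]*-np.cos(a)+F[2]*-np.sin(a)), -F[1]*np.sin(a)+F[2]*np.cos(a)
a=76.1
fs=np.array([bot.read_force() for _ in range(8)]); print(bot.read_time_s(), fs.std(0), fs.mean(0))
bot.dwell(.2); fs=np.array([bot.read_force() for _ in range(8)]); print(bot.read_time_s(), fs.mean(0))
for s in [1]*8+[-1]*10:
    a+=s; bot.servo_line(hpos(np.radians(a)),rate=.02)
    F=np.mean([bot.read_force() for _ in range(6)],0)
    print(round(bot.read_time_s(),2),round(a,1),F.round(2),np.round(tan(F,a),2),((bot.read_tcp_pos()-hpos(np.radians(a)))*1e3).round(2),bot.read_joint_velocities().round(2)[:3])
E
```

```text
12.925 [0.0000000e+00 8.8817842e-16 0.0000000e+00] [ 4.56571709  5.67705518 -2.6621123 ]
13.125 [ 4.38428092  6.49312255 -2.28456962]
13.38 77.1 [4.26 5.59 1.25] [ 2.47 -5.18] [0.46 0.62 0.72] [-0.06 -0.07  0.  ]
13.62 78.1 [4.46 7.08 1.25] [ 2.68 -6.67] [0.47 0.61 0.78] [-0.02  0.03 -0.04]
13.88 79.1 [3.68 5.69 1.33] [ 2.39 -5.34] [0.43 0.63 0.79] [-0.03 -0.01 -0.14]
14.12 80.1 [2.62 6.82 2.39] [ 3.53 -6.31] [0.46 0.62 0.8 ] [ 0.   -0.08 -0.06]
14.38 81.1 [3.09 6.61 1.64] [ 2.64 -6.28] [0.47 0.57 0.84] [-0.   -0.1  -0.03]
14.62 82.1 [3.56 6.01 2.55] [ 3.35 -5.6 ] [0.49 0.54 0.84] [ 0.02  0.   -0.05]
14.88 83.1 [3.78 5.42 1.78] [ 2.42 -5.16] [0.51 0.51 0.86] [ 0.    0.14 -0.06]
15.12 84.1 [3.23 6.14 2.15] [ 2.77 -5.89] [0.47 0.49 0.84] [-0.02 -0.01 -0.01]
15.38 83.1 [ 4.04  5.58 -2.81] [-2.12 -5.87] [0.46 0.5  0.61] [-0.01  0.11 -0.07]
15.62 82.1 [ 3.96  5.33 -2.76] [-2.   -5.66] [0.43 0.49 0.48] [-0.   -0.01  0.08]
15.88 81.1 [ 5.13  4.29 -3.7 ] [-2.99 -4.81] [0.44 0.48 0.45] [0.09 0.02 0.06]
16.12 80.1 [ 4.83  4.47 -3.2 ] [-2.38 -4.95] [0.44 0.5  0.43] [-0.05  0.02 -0.04]
16.38 79.1 [ 4.91  5.65 -4.13] [-2.98 -6.32] [0.43 0.52 0.42] [-0.01 -0.03 -0.  ]
16.62 78.1 [ 4.32  4.28 -4.86] [-3.87 -5.19] [0.45 0.5  0.41] [-0.   -0.03  0.02]
16.88 77.1 [ 4.78  5.44 -5.4 ] [-4.05 -6.51] [0.44 0.52 0.38] [-0.13  0.04  0.05]
17.12 76.1 [ 5.59  5.57 -4.75] [-3.27 -6.55] [0.43 0.52 0.39] [-0.05  0.04  0.11]
17.38 75.1 [ 4.66  4.55 -4.11] [-2.8  -5.45] [0.42 0.54 0.37] [0.02 0.04 0.06]
17.62 74.1 [ 5.07  5.83 -4.83] [-3.05 -6.93] [0.43 0.56 0.34] [-0.05  0.03  0.06]
```

Slow small steps give clean friction-limited readings; stops after fast moves don't. I'll correct the circle centre for the preload and continue clockwise, ending each move with a slow forward step.

```bash
cat > turn2.py <<'E'
from plant import bot
import numpy as np
C=[.4982,-.0733+.0006+.0006,.115-.019-.0008]
C[1]=-.0733+.069*.0089+.0005
def cmd(a):
    a=np.radians(a); return np.array([C[0],C[1]-.03*np.sin(a),C[2]+.03*np.cos(a)])
def tr(F,a): a=np.radians(a); return (F[1]*np.cos(a)+F[2]*np.sin(a), -F[1]*np.sin(a)+F[2]*np.cos(a))
def arc(a0,a1,rate=.03,step=8):
    for a in np.linspace(a0,a1,int(np.ceil(abs(a1-a0)/step))+1)[1:]: bot.servo_line(cmd(a),rate=rate)
def measure(a0,angles,sg=1):
    out=[]
    for a in angles:
        bot.servo_line(cmd(a-2*sg),rate=.03); 
        bot.servo_line(cmd(a),rate=.02)
        F=bot.read_force(); p=bot.read_tcp_pos(); out.append([a,*F,*p])
        print(round(bot.read_time_s(),2),a,F.round(1),np.round(tr(F,a),2),((p-cmd(a))*1e3).round(2))
        if np.linalg.norm(F)>35: print("FORCE");break
    return np.array(out)
E
python3 - <<'E'
from turn2 import *
bot.servo_line(cmd(76),rate=.02)
d=measure(76,np.arange(90,253,15)); np.save("m1.npy",d); print(bot.read_finger_gap())
import cv2
c=bot.camera("scene");cv2.imwrite("pics/d_scene.png",cv2.resize(c["color"][120:240,240:390,::-1],None,fx=5,fy=5))
E
```

```text
18.48 90 [-1.   0.9  2.3] [ 2.29 -0.86] [-0.06 -0.02  0.05]
19.11 105 [-1.8 -0.6  2.7] [ 2.73 -0.09] [-0.07 -0.05  0.05]
19.73 120 [-2.1 -1.7  3.5] [ 3.86 -0.22] [-0.04 -0.09  0.07]
20.36 135 [-3.7 -3.6  1.4] [3.56 1.57] [-0.03 -0.11  0.05]
20.98 150 [-2.4 -4.1  0.7] [3.91 1.45] [-0.03 -0.14  0.01]
21.61 165 [-2.3 -5.2  0.3] [5.08 1.06] [-0.01 -0.16 -0.04]
22.23 180 [-1.6 -3.8 -1.3] [3.76 1.3 ] [-0.03 -0.12 -0.1 ]
22.86 195 [-1.5 -3.1 -2.6] [3.69 1.72] [-0.08 -0.06 -0.1 ]
23.48 210 [-1.9 -2.5 -3.3] [3.82 1.66] [-0.09  0.03 -0.07]
24.11 225 [-2.2 -0.5 -2.8] [2.35 1.61] [-0.08  0.08 -0.04]
24.73 240 [-2.2  1.1 -1.9] [1.08 1.94] [-0.04  0.1   0.06]
0.013192749663129761
```

View pics/d_scene.png

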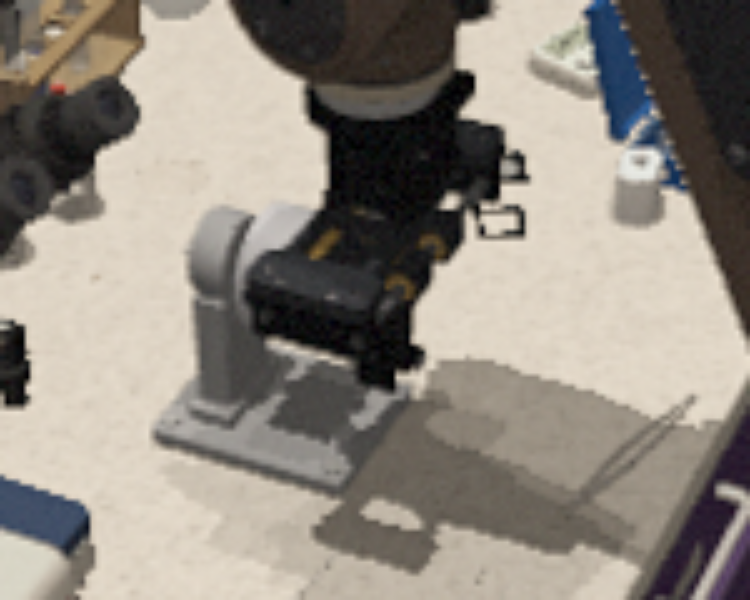

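The wrist forces are now small and the grip holds (gap 13 mm, handle between the pads). The handle is hardest to push near 170°. I'll continue clockwise over the other half.

```bash
python3 - <<'E'
from turn2 import *
d=measure(240,np.arange(255,436,18)); np.save("m2.npy",d)
m=np.r_[np.load("m1.npy"),d]; a=np.radians(m[:,0]); t=np.array([tr(r[1:4],r[0])[0] for r in m])
A=np.c_[np.ones_like(a),np.sin(a),np.cos(a)]; x,rs,_,_=np.linalg.lstsq(A,t,rcond=None)
print(x,np.hypot(x[1],x[2]),"peak",np.degrees(np.arctan2(x[1],x[2])),"rms",np.sqrt(rs/len(a)),(t-A@x).round(2))
E
```

```text
25.41 255 [-2.6  1.4 -0.5] [0.11 1.52] [-0.04  0.05  0.06]
26.08 273 [-4.3  1.8  0.6] [-0.51  1.83] [-0.03 -0.    0.07]
26.76 291 [-5.  -0.   2.4] [-2.26  0.83] [-0.01 -0.06  0.07]
27.43 309 [-5.1 -1.4  2.6] [-2.87  0.54] [ 0.01 -0.17  0.12]
28.11 327 [-4.6 -2.3  1. ] [-2.48 -0.42] [ 0.02 -0.27  0.07]
28.78 345 [-4.2 -2.5 -0.5] [-2.33 -1.13] [ 0.02 -0.13  0.02]
29.46 363 [-3.3 -1.4 -2.3] [-1.51 -2.18] [-0.02 -0.01 -0.04]
30.13 381 [-3.1  0.8 -2.1] [-0.03 -2.24] [-0.01  0.03 -0.01]
30.81 399 [-3.6  1.2 -1.8] [-0.2  -2.19] [-0.    0.07  0.04]
31.48 417 [-4.4  0.8 -1. ] [-0.34 -1.23] [0.01 0.06 0.07]
32.16 435 [-2.9  0.7  0.7] [ 0.84 -0.53] [0.   0.   0.09]
[ 0.92226677  1.39135545 -3.07224991] 3.3726235360955936 peak 155.635257477753 rms [0.56640276] [-0.03 -0.34  0.2  -0.52 -0.37  0.83 -0.23  0.16  0.93  0.24 -0.17 -0.27
  0.11 -0.79 -0.78 -0.06  0.07  0.57  1.42  0.39 -0.75 -0.63]
```

Hardest point is about 155–165°, so heavy-down is about 65–75°, close to where I am now. I'll refine with a slow two-way sweep there, since the midpoint cancels friction.

```bash
python3 - <<'E'
from turn2 import *
def st(a):
    bot.servo_line(cmd(a),rate=.02); F=[]
    for _ in range(3):
        F.append(bot.read_force()); bot.dwell(.01)
    F=np.array(F); t=[tr(f,a)[0] for f in F]
    return [a,np.mean(t),np.std(t),tr(F.mean(0),a)[1],(bot.read_tcp_pos()-cmd(a))[2]*1e3]
o=[st(a) for a in list(np.arange(73,54,-2.))+list(np.arange(57,86,2.))]
o=np.array(o);np.save("s1.npy",o);print(o.round(2));print(bot.read_time_s())
E
```

```text
[[ 7.30e+01 -1.09e+00  6.80e-01 -1.06e+00 -1.00e-02]
 [ 7.10e+01 -1.96e+00  6.30e-01 -1.11e+00  2.00e-02]
 [ 6.90e+01 -2.08e+00  4.10e-01 -1.91e+00  5.00e-02]
 [ 6.70e+01 -2.42e+00  5.20e-01 -1.36e+00  7.00e-02]
 [ 6.50e+01 -1.83e+00  8.00e-01 -1.62e+00  8.00e-02]
 [ 6.30e+01 -2.25e+00  8.00e-02 -2.10e+00  6.00e-02]
 [ 6.10e+01 -2.29e+00  1.10e-01 -1.90e+00  7.00e-02]
 [ 5.90e+01 -2.77e+00  3.40e-01 -1.97e+00  6.00e-02]
 [ 5.70e+01 -2.83e+00  2.10e-01 -1.89e+00  5.00e-02]
 [ 5.50e+01 -3.52e+00  2.60e-01 -2.35e+00  3.00e-02]
 [ 5.70e+01  1.14e+00  5.70e-01 -2.04e+00  1.20e-01]
 [ 5.90e+01  9.40e-01  4.30e-01 -2.49e+00  6.00e-02]
 [ 6.10e+01  1.44e+00  3.90e-01 -1.95e+00  2.00e-02]
 [ 6.30e+01  1.61e+00  2.20e-01 -1.75e+00 -1.00e-02]
 [ 6.50e+01  1.34e+00  1.00e-01 -2.64e+00  2.00e-02]
 [ 6.70e+01  1.45e+00  5.90e-01 -3.17e+00 -1.00e-02]
 [ 6.90e+01  1.06e+00  2.90e-01 -1.53e+00 -1.00e-02]
 [ 7.10e+01  9.40e-01  9.30e-01 -2.06e+00  0.00e+00]
 [ 7.30e+01  1.32e+00  9.60e-01 -1.94e+00  1.00e-02]
 [ 7.50e+01  1.70e+00  2.70e-01 -1.65e+00 -0.00e+00]
 [ 7.70e+01  1.25e+00  7.20e-01 -1.72e+00  1.00e-02]
 [ 7.90e+01  1.13e+00  3.90e-01 -1.78e+00 -0.00e+00]
 [ 8.10e+01  1.82e+00  2.00e-01 -1.27e+00 -1.00e-02]
 [ 8.30e+01  1.35e+00  3.00e-01 -1.62e+00  1.00e-02]
 [ 8.50e+01  1.71e+00  1.40e-01 -1.25e+00  2.00e-02]]
39.0333
```

```bash
python3 - <<'E'
from turn2 import *
def st(a):
    bot.servo_line(cmd(a),rate=.02); F=[]
    for _ in range(3):
        F.append(bot.read_force()); bot.dwell(.01)
    F=np.array(F); t=[tr(f,a)[0] for f in F]
    return [a,np.mean(t),np.std(t),tr(F.mean(0),a)[1]]
o=np.array([st(a) for a in np.arange(87,90,2.)]+[st(a) for a in np.arange(87,68,-2.)]);print(o.round(2));print(bot.read_time_s())
s=np.load("s1.npy")
up=np.r_[s[11:,:2],o[:2,:2]]; dn=np.r_[s[2:10,:2],o[3:,:2]]
# joint fit: +-fric + slope*(a-a0), amplitude free
M=np.r_[np.c_[np.ones(len(up)),np.ones(len(up)),up[:,0]-72],np.c_[-np.ones(len(dn)),np.ones(len(dn)),dn[:,0]-72]]
x=np.linalg.lstsq(M,np.r_[up[:,1],dn[:,1]],rcond=None)[0];print(x,"zero",72-x[1]/x[2],"with .059 slope",72-x[1]/.059)
E
```

```text
[[ 8.70e+01  2.19e+00  6.60e-01 -1.35e+00]
 [ 8.90e+01  1.77e+00  5.90e-01 -9.90e-01]
 [ 8.70e+01 -1.38e+00  4.80e-01 -7.20e-01]
 [ 8.50e+01 -1.58e+00  8.00e-02 -1.35e+00]
 [ 8.30e+01 -1.92e+00  3.70e-01 -1.25e+00]
 [ 8.10e+01 -1.14e+00  6.10e-01 -1.25e+00]
 [ 7.90e+01 -1.64e+00  2.60e-01 -1.70e+00]
 [ 7.70e+01 -1.29e+00  5.50e-01 -1.00e+00]
 [ 7.50e+01 -1.51e+00  2.70e-01 -1.23e+00]
 [ 7.30e+01 -2.11e+00  5.20e-01 -1.16e+00]
 [ 7.10e+01 -1.88e+00  3.40e-01 -1.17e+00]
 [ 6.90e+01 -1.67e+00  2.90e-01 -1.66e+00]]
42.3333
[ 1.66485557 -0.30152779  0.03731904] zero 80.07972990534007 with .059 slope 77.11064055489483
```

The slow two-way midpoint gives heavy-down at about 77–80°, and the one-way lap fit gives about 66°. I'll settle at a weighted 74°, let it rest, check and hand in.

```bash
python3 - <<'E'
from turn2 import *
import cv2
bot.servo_line(cmd(74),rate=.02); bot.dwell(.5)
p=bot.read_tcp_pos(); bot.dwell(.5); print((bot.read_tcp_pos()-p)*1e3,(p-cmd(74))*1e3,bot.read_force(),bot.read_finger_gap(),bot.read_joint_velocities().round(2),bot.read_time_s())
for n,(y,x) in {"scene":(100,240),"top":(120,220)}.items():
    c=bot.camera(n);cv2.imwrite(f"pics/e_{n}.png",cv2.resize(c["color"][y:y+150,x:x+200,::-1],None,fx=4,fy=4))
E
```

```text
[ 0.01350374  0.00778582 -0.02005139] [-0.00789994  0.01330381  0.01954624] [-4.01011343  1.82471517  0.94862152] 0.013447198005138382 [-0.13 -0.02  0.02  0.03 -0.06  0.08] 43.6167
```

View pics/e_scene.png

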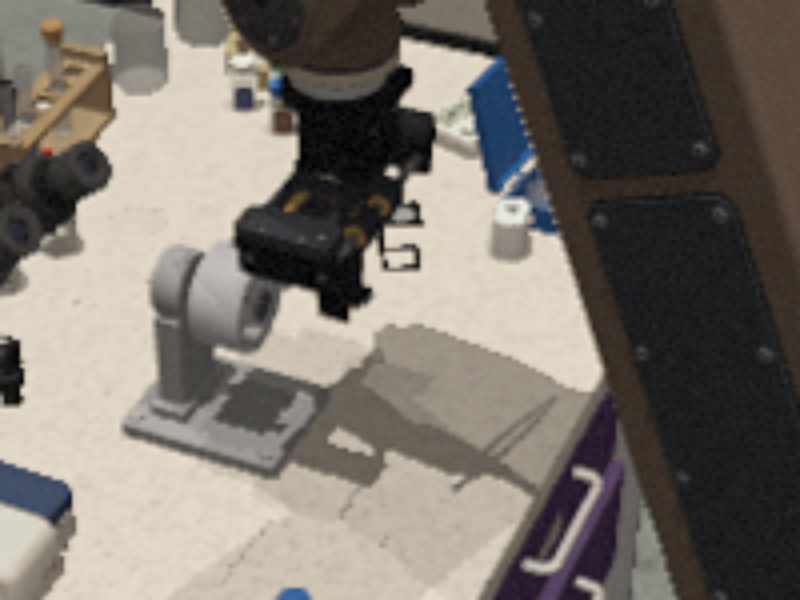

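The gripper holds the handle at about (345,285), on the right side of the drum as expected for 74°. The forceps and vial are where they were. The arm is still and the gap is 13.4 mm.

```bash
python3 -c "
from plant import bot
bot.job_done()"
```

```text
the job is handed in; nothing more can be done
```

I turned the drum by its handle through more than a full clockwise turn from its start at about −114°. I judged the heavy side to be straight down at a crank angle of about 74° and handed in there, still gripping.

**Last checks:**
- **Hold:** the arm was at rest within about 0.02 mm, with the finger gap at 13.4 mm on the sleeve.
- **Wrist force:** it was about 4.5 N.
- **Time:** the clock read about 44 s.
- **Bystanders:** the forceps and vial looked unmoved in the last scene picture. I did not check the eraser, pen and tally counter individually.

**What disagreed:**
- **Heavy-down angle:** the two estimates differ. The slow back-and-forth sweep gave 77–80°, while the one-way full-turn sine fit gave about 66°. I took a weighted 74°, so the final angle could be off by several degrees, up to about 8°.
- **Friction:** the readings at rest showed less friction (about 1.7–3 N) than the stated 4.3 N. I take this as force easing off when the arm stops.
- **First half turn:** its readings were made too fast and slightly off-centre, so I did not use them for the estimate.

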